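# Open the label printer and hold its roll guides at the click

## Robot

A 6-joint arm with a two-finger parallel gripper is mounted at the origin on the work surface. World frame = base frame: x ahead of the robot, y to its left, z up, the work surface at z = 0. Lengths are in m, angles in rad, forces in N, time in s.
With the tool pointing down it reaches from about 0.4 to 0.925 m from the base axis. Payload 3.4 kg.
Tool frame: the origin (TCP) lies midway between the tips of the shut fingers; the grasp point (between the pads) lies 19 mm behind it (manip.pinch_z is the distance from the TCP to the grasp point, in m); z points along the fingers, x is the direction in which the jaws open and shut, and the axes are right-handed (so a half turn about z gives the same grasp; the last joint's range is limited). The gripper opens to 85 mm and grips with 20 to 120 N. Pads are 22 mm wide; open, the fingers measure 114 mm over their backs; the gripper's body (76 mm by 85 mm) begins 54 mm behind the grasp point. The pads swing forward as they close: fully open they stand 13 mm farther back than shut.
Start: joints at [-1.397, 0.307, 1.506, -0, 1.328, -0.073], TCP at [0.141, -0.557, 0.231] pointing down, gripper open.
Joint ranges: [-3.12, 3.12], [-1.05, 2.28], [0.14, 2.33], [-1.42, 4.57], [0.1, 2.73], [-2.68, 2.68]. Speed limits (rad/s): [2.57, 2.57, 3.14, 3.14, 3.14, 3.14].

## Interface

Orientations are given as [roll, pitch, yaw] about the fixed x, y, z axes, in that order (R = Rz(yaw) Ry(pitch) Rx(roll)).
In Python, from station import monitor, viewer, manip gives the robot as it stands.
- The arm moves only by the shell command python3 -m creep 'ROWS' [OPENING] [FORCE]. ROWS is JSON, a list of rows, each a list of 6 numbers: the shift along the tool's x, y, z in m, then the turn, a rotation vector about the tool's x, y, z in rad. A call has 1 to 20 rows; each row shifts and turns the commanded pose from where the row before left it, along the tool's axes as they then stand; what a row does not reach is not made up. A row lasts 1/12 s, in which the tool goes at most 41.7 mm and 7.16 degrees, less where a joint would pass 70% of its speed; a pose out of reach is approached as far as the arm can. A call with a gripper value outside its range is refused whole. OPENING is the closure, from 0 (fully open) to 1 (shut), set as the call begins (- or left out, the last holds). The fingers move at their own pace and stop on an object; FORCE is the grip in N (left out, the last holds). Time passes only in rows, so rows that do not move let the fingers close. It gives the time, the measured TCP pose, the force and the opening at its end, in the units of the state.
- monitor.get_obs(): the state, without advancing time (a new reading comes with each control period).
- viewer.read_camera(name): name is "side" or "top" or "wrist"; returns (picture, depth): 384x512x3 uint8, red, green, blue; 384x512 float32, m along the optical axis (not along the pixel's ray), 0 where there is no reading.
- viewer.camera_params(name): a dict with "camera_matrix" (3x3 intrinsics, pixels), "T" (4x4, takes a point from camera to world coordinates). Camera axes: x right, y down, z forward; pixel columns grow to the right and rows downward; lengths in m; the calibration is good to about 2 mm. The wrist camera is an equidistant fisheye: a pixel r from the principal point sees the ray r / f radians off the axis. A picture is of the moment at which its call begins: read the wrist's pose just before it. camera_params takes no time and is no camera call; for the wrist camera it gives the pose at the moment of the call.
- manip.close_job(): hands the job in, once; it reports no verdict.
Trained networks look in the newest picture that a camera, given by its name, has taken for a name from the list of things; names that differ only in an ending like _2 or _b are one class to them, and where a whole thing is asked for, a point or a joint stands for the part that bears it (a point fixed in the world has none). Each returns a list of dicts, best first, with "confidence" (0 to 1); they miss things now and then, are a little off and sometimes report something else, mostly with a low value. They report only what shows in the picture. A call takes as long as a camera call.
- viewer.masks_of(target, camera): "region" (384x512 bool, what is visible of it) and "rect" ([left, top, right, bottom] in pixels, round what is visible of it).
- viewer.mark_of(target, camera): "point" ([column, row] in pixels: a listed point, or the origin of a listed thing).
The state is a dict: "clock": time; "joint_pos": joint angles; "qd": joint speeds; "joint_torque": joint torques, N m; "tcp_pos": TCP position; "ee_rot": TCP orientation; "force": force on the tool from outside, world axes, zero at the start; "ft_torque": the same for the moment, N m; "opening": finger opening in m.
Only numpy, scipy, OpenCV 4.12 (cv2) and the standard library are available. Lean on these libraries where they do the work, as an engineer would, in place of code of your own. Each camera call takes 0.05 s, during which the arm holds its last target.

## Task

Get the jar-label printer ready for a new roll: swing its cover right up so that it stays open, then draw the sprung roll guides apart along their rail until you feel the ball click into the notch. Finish while still holding them there at the click, because they spring shut if let go and I am about to drop the roll in. Leave the label roll, the bowl and the jar where they stand.

Things in the scene. Friction and masses are not known exactly. Their poses are not given: they have to be found in the camera images.
- printer: Desktop label printer, fixed: grey case 200 (x) x 210 (y) x 82 mm high plus a hinged cover, 141 mm in all when shut. Origin at the centre of its underside, z up. Its x runs along hinge and guide rail; its front (label mouth, cover grip) looks to its -y, the hinge is at the back (+y). With the cover open the roll bay (180 x 155 mm, floor at 23 mm) is free from above.
- cover (a joint): Hinged printer cover, 0 = shut, grows as it opens, 1.57 = upright, stop at 1.8 rad. A stiff hinge: it stays where it is left. About 4 to 5 N at the grip lift it.
- cover_grip (a point): Centre of the black lift grip on the cover's front edge: a tab 34 mm wide (printer x), sticking out 29 mm, 10 mm thick, 89 mm above the counter when shut; the cover behind it slopes up 30 degrees. It turns with the cover. Pinched across its 34 mm width from above, it pivots between the fingers as the cover swings.
- cover_hinge (a point): Point on the cover's hinge line at mid width, 83 mm above the counter at the printer's back; the line runs along the printer's x. Shut, the grip's centre lies 220 mm in front of it and 6 mm above it; opening lifts the grip up and back over the hinge.
- guide_near: Roll guide on the printer's -x side: an upright white plate 10 mm thick (x), 56 mm wide (y), 30 mm at its top, 126 mm above the counter (44 mm over the case rim). It slides along the printer's x, outwards to -x. The two guides are geared together and move apart equally, up to 40 mm each; shut, their inner faces are 44 mm apart. Origin under the middle of its foot, 26 mm above the counter.
- guide_far: The other roll guide, on the printer's +x side, of the same shape; it moves outwards to +x. Springs close the guides: 5 N together at rest, 6 to 8 N near the click, stronger than the click, so they go back if let go. On the front of its foot stand two ridges with the notch between them.
- guide_near_grip (a point): Middle of the near guide's top grip zone, 12 mm below its top edge (114 mm above the counter): 10 mm thick along the printer's x, 30 mm wide. Either guide may be held, or both.
- guide_far_grip (a point): The same point of the far guide.
- notch (a point): Centre of the notch on the front of the far guide's foot; moves with that guide. The guides are at the click when this point is level with the click stop's origin along the printer's x (click stop frame x = 0).
- click_stop: Aluminium block 18 x 18 x 16 mm with black thumbscrew and sprung steel ball, on the bay floor in front of the far guide's foot; origin below the ball, axes of the printer. Set anew each time: click after 14 to 30 mm of travel. The pull rises by about 4 N from 10 mm before the click, falls by 4 to 7 N (to below the plain spring pull) as the ball drops in, then rises steeply: some 5 N over the spring pull to go past.
- label_roll: New roll of labels, white, 80 mm across, 68 mm high with an open core, standing on the counter to the left of the printer; loose, not to be moved. Origin at the centre of its underside.
- bowl: White cupping bowl with a flat card lid, 104 mm across, 69 mm high, to the right of the printer; loose, not to be moved. Origin at the centre of its underside.
- jar: Glass jar of coffee beans with a metal lid, 80 mm across, 95 mm high, to the right of the printer; loose, not to be moved. Origin at the centre of its underside.

How it is judged:
By the outcome, as a careful person would: the job done as asked, in the order asked, and still so for the second after the job is handed in, while the arm keeps its last pose, push and grip.
It also fails if it takes over 61 s, if anything falls off the work surface, if the arm or the gripper's body presses on something with over 40 N, if the wrist force passes 120 N, or if a joint passes its speed limit or range.

## Working session

There is one attempt and no reset: what is moved stays moved. The work goes in short steps, Python scripts to look and compute and a shell command to move; the robot and the scene stay as the last step left them, time stands still between calls to the robot, and variables do not carry over. Pictures are saved under pics/ and viewed, and the job is handed in when it is done.

```bash
ls; mkdir -p pics; cat > h.py <<'E'
import numpy as np, cv2
from station import monitor, viewer, manip
from scipy.spatial.transform import Rotation as R
def snap(cam,name):
    p,d=viewer.read_camera(cam)
    cv2.imwrite(f'pics/{name}.png',p[:,:,::-1]); np.save(f'pics/{name}.npy',d)
    return p,d
def unproj(cam,u,v,z):
    c=viewer.camera_params(cam);K=np.array(c['camera_matrix']);T=np.array(c['T'])
    x=np.array([(u-K[0,2])/K[0,0]*z,(v-K[1,2])/K[1,1]*z,z,1]); return (T@x)[:3]
def ray_at(cam,u,v,h):
    o=unproj(cam,u,v,0);p=unproj(cam,u,v,1.);d=p-o
    return o+d*(h-o[2])/d[2]
E
python3 - <<'E'
from h import *
for c in('top','side'):
    p,d=snap(c,c+'0')
    cp=viewer.camera_params(c);print(c,np.round(np.array(cp['T']),3).tolist(),np.array(cp['camera_matrix']).tolist())
    for t in('printer','cover_grip','cover_hinge','label_roll','bowl','jar','guide_far_grip','click_stop'):
        for m in viewer.mark_of(t,c)[:2]:
            u,v=m['point'];dd=d[int(min(max(v,0),383)),int(min(max(u,0),511))]
            print(t,round(m['confidence'],2),np.round([u,v],1),np.round(unproj(c,u,v,dd),3))
print(monitor.get_obs(),manip.pinch_z)
E
```

```text
pics
top [[-0.001, -0.99, 0.141, 0.401], [-1.0, 0.001, 0.005, -0.017], [-0.005, -0.141, -0.99, 0.979], [0.0, 0.0, 0.0, 1.0]] [[359.0119333954809, 0.0, 255.71070054398402], [0.0, 359.0119333954809, 195.45452118833583], [0.0, 0.0, 1.0]]
printer 0.77 [248.2 184.5] [0.546 0.005 0.141]
cover_grip 0.71 [293.5 182.6] [ 0.559 -0.107  0.096]
label_roll 0.64 [ 97.9 229.5] [0.444 0.387 0.069]
bowl 0.64 [389.1 160. ] [ 0.623 -0.358  0.069]
jar 0.76 [412.1 232.3] [ 0.435 -0.398  0.088]
side [[-0.057, 0.69, -0.722, 1.257], [0.998, 0.046, -0.035, 0.015], [0.009, -0.723, -0.691, 0.756], [0.0, 0.0, 0.0, 1.0]] [[370.2440141873908, 0.0, 258.2101691221174], [0.0, 370.2440141873908, 191.9698336567422], [0.0, 0.0, 1.0]]
printer 0.63 [267.3 220.1] [0.671 0.009 0.104]
cover_grip 0.94 [222.7 187.6] [ 0.559 -0.111  0.097]
label_roll 0.66 [411.9 192.6] [0.482 0.411 0.039]
bowl 0.63 [115.  229.8] [ 0.681 -0.365  0.053]
jar 0.55 [124.6 180.3] [ 0.472 -0.415  0.027]
click_stop 0.68 [117.6 228.4] [ 0.676 -0.361  0.053]
{'clock': 0.9, 'joint_pos': array([-1.39650164e+00,  3.06729356e-01,  1.50638246e+00, -3.14473371e-05,
        1.32839235e+00, -7.35360631e-02]), 'qd': array([-5.67038686e-05, -8.17020939e-04,  3.51450431e-04,  2.50523946e-04,
       -9.94965136e-04,  2.16251934e-03]), 'joint_torque': array([-4.38287998e-05, -4.57459044e+01, -2.52339041e+01, -2.42610831e-04,
        4.83730437e-04, -9.70624797e-06]), 'tcp_pos': array([ 0.14099605, -0.55746028,  0.23135205]), 'ee_rot': array([ 3.14155571e+00, -8.60058871e-05, -1.32295803e+00]), 'force': array([ 0.88187329, -0.36156462,  1.11553164]), 'ft_torque': array([ 0.01744875, -0.03026224, -0.00762037]), 'opening': 0.08532228132162872} 0.0187
```

View pics/top0.png

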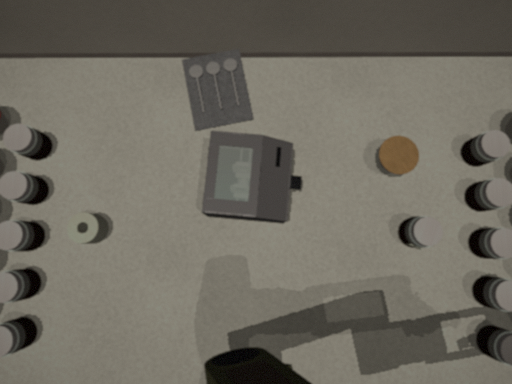

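View pics/side0.png

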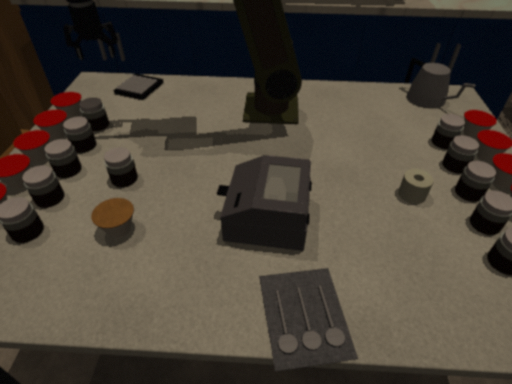

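```bash
python3 - <<'E'
from h import *
pts={}
for c in('top','side'):
    viewer.read_camera(c); d=np.load(f'pics/{c}0.npy')
    m=viewer.masks_of('printer',c)[0]['region']
    v,u=np.nonzero(m&(d>0)); z=d[v,u]
    cp=viewer.camera_params(c);K=np.array(cp['camera_matrix']);T=np.array(cp['T'])
    P=np.c_[(u-K[0,2])/K[0,0]*z,(v-K[1,2])/K[1,1]*z,z]@T[:3,:3].T+T[:3,3]
    pts[c]=P
    q=P[P[:,2]>0.132]; print(c,len(P),P[:,2].max(), 'top',cv2.minAreaRect(q[:,:2].astype(np.float32)*1000))
    q=P[P[:,2]>0.03]; print('all',cv2.minAreaRect(q[:,:2].astype(np.float32)*1000))
    mg=viewer.masks_of('cover_grip',c)
    print('n grip',[(round(x['confidence'],2),x['rect']) for x in mg[:2]])
A=pts['top'];A=A[A[:,2]>.03]
np.save('pics/A.npy',A)
im=np.zeros((400,400,3),np.uint8)
for x,y,z in A: cv2.circle(im,(int(200-(y-0)*1000),int(200-(x-.55)*1000)),1,(0,int(z*1700),255-int(z*1700)),-1)
cv2.imwrite('pics/bev.png',im)
E
```

```text
top 7336 0.14593821229309234 top ((574.5535278320312, 34.4536247253418), (148.05393981933594, 200.58692932128906), 84.95677185058594)
all ((571.1243896484375, -3.6893157958984375), (240.8083953857422, 200.62969970703125), 84.88783264160156)
n grip [(0.58, [201.4, 130.1, 306.7, 222.0])]
side 7355 0.14581747304971904 top ((572.23291015625, 35.44546890258789), (146.128662109375, 205.34324645996094), 84.87472534179688)
all ((569.0794677734375, -2.6419525146484375), (240.62420654296875, 205.77325439453125), 84.72569274902344)
n grip [(0.72, [215.3, 152.9, 310.7, 229.3])]
```

View pics/bev.png

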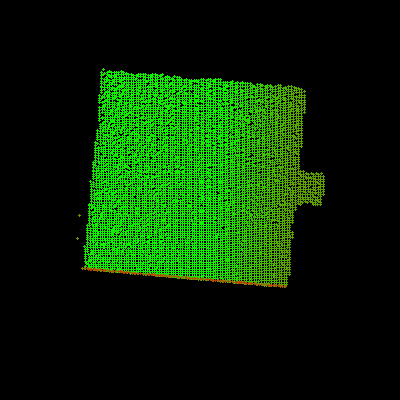

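```bash
python3 -m creep '[[0,0,0,0,0,-0.12],[0,0,0,0,0,-0.12],[0,0,0,0,0,-0.12],[0,0,0,0,0,-0.12],[0,0,0,0,0,-0.12],[0,0,0,0,0,-0.12],[0,0,0,0,0,-0.12],[0,0,0,0,0,-0.12],[0,0,0,0,0,-0.12],[0,0,0,0,0,-0.12],[0,0,0,0,0,-0.034],[0,0,0,0,0,0]]' 0 40
cat > d.py <<'E'
from h import *
import sys
o=monitor.get_obs();t=np.array([float(a) for a in sys.argv[1:4]])
Rm=R.from_euler('xyz',o['ee_rot']).as_matrix()
print('t',o['clock'],'tcp',np.round(o['tcp_pos'],4),'rot',np.round(o['ee_rot'],3),'delta tool',np.round(Rm.T@(t-o['tcp_pos']),4),'q',np.round(o['joint_pos'],2),'F',np.round(o['force'],1),'op',o['opening'])
E
python3 d.py 0.5618 -0.112 0.231
```

```text
clock: 2.2
tcp_pos: [0.141, -0.5575, 0.2313]
ee_rot: [3.142, 0.0, -0.088]
force: [0.0, 0.9, -1.3]
opening: 0.0854
t 2.2 tcp [ 0.141  -0.5575  0.2313] rot [ 3.142  0.    -0.088] delta tool [ 3.799e-01 -4.808e-01  3.000e-04] q [-1.4   0.31  1.51 -0.    1.33 -1.31] F [ 0.   0.9 -1.3] op 0.08541680138967495
```

```bash
python3 -m creep '[[0.0237,-0.03,0,0,0,0],[0.0237,-0.03,0,0,0,0],[0.0237,-0.03,0,0,0,0],[0.0237,-0.03,0,0,0,0],[0.0237,-0.03,0,0,0,0],[0.0237,-0.03,0,0,0,0],[0.0237,-0.03,0,0,0,0],[0.0237,-0.03,0,0,0,0],[0.0237,-0.03,0,0,0,0],[0.0237,-0.03,0,0,0,0],[0.0237,-0.03,0,0,0,0],[0.0237,-0.03,0,0,0,0],[0.0237,-0.03,0,0,0,0],[0.0237,-0.03,0,0,0,0],[0.0237,-0.03,0,0,0,0],[0.0237,-0.03,0,0,0,0],[0,0,0,0,0,0],[0,0,0,0,0,0]]'
python3 d.py 0.5618 -0.112 0.231
python3 - <<'E'
from h import *
cp=viewer.camera_params('wrist');print(np.round(np.array(cp['T']),3).tolist(),cp)
p,d=snap('wrist','w1')
m=viewer.mark_of('cover_grip','wrist')
def fish(u,v,zd):
    K=np.array(cp['camera_matrix']);T=np.array(cp['T'])
    x=(u-K[0,2])/K[0,0];y=(v-K[1,2])/K[1,1];r=np.hypot(x,y)
    ray=np.array([np.sin(r)*x/r,np.sin(r)*y/r,np.cos(r)]);P=ray*zd/ray[2]
    return T[:3,:3]@P+T[:3,3]
for k in m[:2]:
    u,v=k['point'];print(k,d[int(v),int(u)],fish(u,v,d[int(v),int(u)]))
E
```

```text
clock: 3.7
tcp_pos: [0.5626, -0.1114, 0.231]
ee_rot: [3.142, 0.0, -0.086]
force: [0.2, -0.5, -0.3]
opening: 0.0854
t 3.7 tcp [ 0.5626 -0.1114  0.231 ] rot [ 3.142  0.    -0.086] delta tool [-0.0007  0.0007  0.    ] q [-0.27  0.3   1.51 -0.    1.33 -0.18] F [ 0.2 -0.5 -0.3] op 0.0853705285518258
[[0.996, -0.082, -0.025, 0.569], [-0.086, -0.955, -0.285, -0.04], [-0.0, 0.286, -0.958, 0.374], [0.0, 0.0, 0.0, 1.0]] {'camera_matrix': array([[297.31863964,   0.        , 256.55732525],
       [  0.        , 297.31863964, 191.26165292],
       [  0.        ,   0.        ,   1.        ]]), 'T': array([[ 9.96310973e-01, -8.21952370e-02, -2.46655395e-02,
         5.69105126e-01],
       [-8.58163008e-02, -9.54575991e-01, -2.85342321e-01,
        -3.98115087e-02],
       [-9.13521444e-05,  2.86406390e-01, -9.58108225e-01,
         3.73640480e-01],
       [ 0.00000000e+00,  0.00000000e+00,  0.00000000e+00,
         1.00000000e+00]])}
{'point': [256.1, 182.1], 'confidence': 0.76} 0.2880668 [ 0.56228805 -0.11349508  0.09509823]
```

View pics/w1.png

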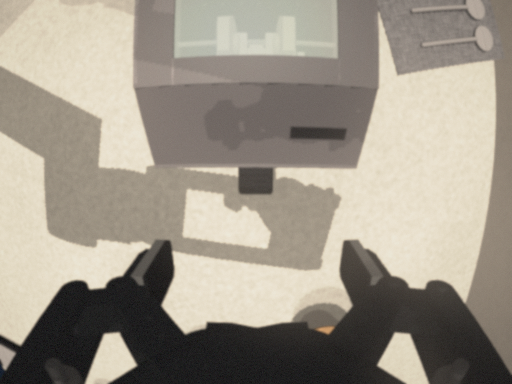

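```bash
python3 -m creep '[[-0.0005,0.0015,0.035,0,0,0],[0,0,0.035,0,0,0],[0,0,0.035,0,0,0],[0,0,0.03,0,0,0],[0,0,0.022,0,0,0],[0,0,0,0,0,0]]' && python3 -m creep '[[0,0,0,0,0,0],[0,0,0,0,0,0],[0,0,0,0,0,0],[0,0,0,0,0,0],[0,0,0,0,0,0],[0,0,0,0,0,0],[0,0,0,0,0,0],[0,0,0,0,0,0]]' 1 40
python3 d.py 0.562 -0.111 0.089
python3 -c "
from h import *
snap('wrist','w2')"
```

```text
clock: 4.3
tcp_pos: [0.5556, -0.115, 0.07]
ee_rot: [-3.14, 0.01, -0.092]
force: [-0.5, -0.2, 0.4]
opening: 0.0856
clock: 4.97
tcp_pos: [0.5613, -0.1151, 0.0765]
ee_rot: [3.14, -0.003, -0.089]
force: [-1.5, -1.6, 6.6]
opening: 0.0331
t 4.9667 tcp [ 0.5613 -0.1151  0.0765] rot [ 3.14e+00 -3.00e-03 -8.90e-02] delta tool [ 0.0003 -0.0041 -0.0125] q [-0.28  0.46  1.71 -0.    0.97 -0.19] F [-1.5 -1.6  6.6] op 0.03313361506915666
```

View pics/w2.png

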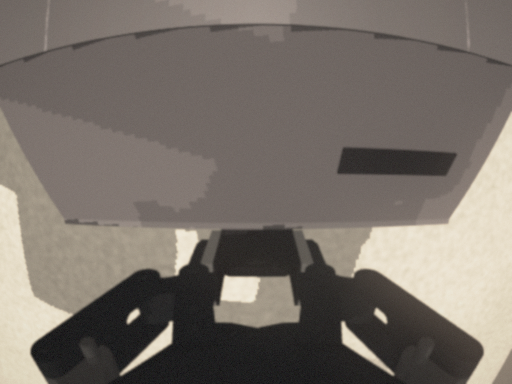

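```bash
python3 - <<'E'
import numpy as np
t=np.arange(0,21)*0.0825
y=-220*np.cos(t)+6*np.sin(t); z=220*np.sin(t)+6*np.cos(t)
for a,b in zip(-np.diff(y),-np.diff(z)): print(round(a,1),round(b,1))
E
```

```text
-1.2 -18.1
-2.7 -17.9
-4.2 -17.7
-5.6 -17.3
-7.0 -16.7
-8.4 -16.1
-9.7 -15.3
-10.9 -14.5
-12.1 -13.5
-13.2 -12.5
-14.1 -11.4
-15.0 -10.2
-15.8 -8.9
-16.5 -7.6
-17.1 -6.2
-17.5 -4.8
-17.9 -3.3
-18.1 -1.8
-18.1 -0.3
-18.1 1.2
```

```bash
python3 -m creep '[[0,-0.0012,-0.0181,0,0,0],[0,-0.0027,-0.0179,0,0,0],[0,-0.0042,-0.0177,0,0,0],[0,-0.0056,-0.0173,0,0,0],[0,-0.007,-0.0167,0,0,0],[0,-0.0084,-0.0161,0,0,0],[0,-0.0097,-0.0153,0,0,0],[0,0,0,0,0,0]]'
python3 d.py 0.562 -0.111 0.089
python3 -c "
from h import *
snap('wrist','w3');snap('side','s3')
import numpy as np
a=cv2.imread('pics/w3.png');b=cv2.imread('pics/s3.png');cv2.imwrite('pics/c3.png',cv2.resize(np.hstack([a,b]),(800,300)))"
```

```text
clock: 5.68
tcp_pos: [0.565, -0.0739, 0.1965]
ee_rot: [-3.14, -0.004, -0.088]
force: [0.1, 2.6, -0.6]
opening: 0.0331
t 5.6833 tcp [ 0.565  -0.0739  0.1965] rot [-3.14  -0.004 -0.088] delta tool [-1.000e-04  3.740e-02  1.074e-01] q [-0.21  0.33  1.57  0.    1.24 -0.12] F [ 0.1  2.6 -0.6] op 0.03314544453549495
```

View pics/c3.png

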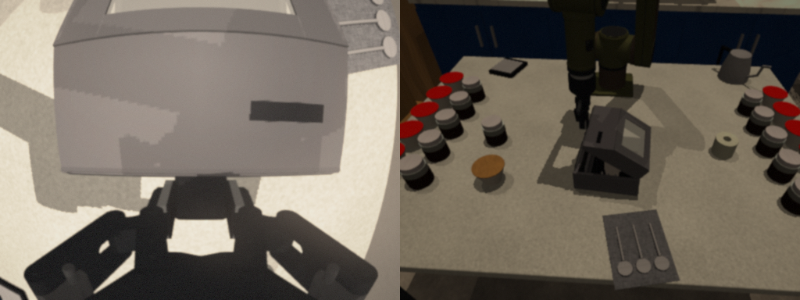

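The cover is following, with the tab still pinched in the fingers (about 0.58 rad open). I'll carry on along the arc.

```bash
python3 -m creep '[[0,-0.0109,-0.0145,0,0,0],[0,-0.0121,-0.0135,0,0,0],[0,-0.0132,-0.0125,0,0,0],[0,-0.0141,-0.0114,0,0,0],[0,-0.015,-0.0102,0,0,0],[0,-0.0158,-0.0089,0,0,0],[0,0,0,0,0,0]]'
python3 -m creep '[[0,-0.0165,-0.0076,0,0,0],[0,-0.0171,-0.0062,0,0,0],[0,-0.0175,-0.0048,0,0,0],[0,-0.0179,-0.0033,0,0,0],[0,-0.0181,-0.0018,0,0,0],[0,-0.0181,-0.0003,0,0,0],[0,-0.0181,0.0012,0,0,0],[0,0,0,0,0,0],[0,0,0,0,0,0]]'
python3 d.py 0.562 -0.111 0.089
python3 -c "
from h import *
snap('wrist','w4');snap('side','s4')
import numpy as np
a=cv2.imread('pics/w4.png');b=cv2.imread('pics/s4.png');cv2.imwrite('pics/c4.png',cv2.resize(np.hstack([a,b]),(800,300)))"
```

```text
clock: 6.37
tcp_pos: [0.5721, 0.0056, 0.2654]
ee_rot: [3.141, -0.002, -0.087]
force: [0.5, -0.6, 4.0]
opening: 0.0328
clock: 7.12
tcp_pos: [0.5832, 0.1281, 0.2883]
ee_rot: [-3.141, -0.003, -0.088]
force: [-1.4, 2.1, 7.9]
opening: 0.0325
t 7.1167 tcp [0.5832 0.1281 0.2883] rot [-3.141e+00 -3.000e-03 -8.800e-02] delta tool [-0.0006  0.2403  0.199 ] q [0.15 0.3  1.37 0.   1.47 0.23] F [-1.4  2.1  7.9] op 0.0324792807742016
```

View pics/c4.png

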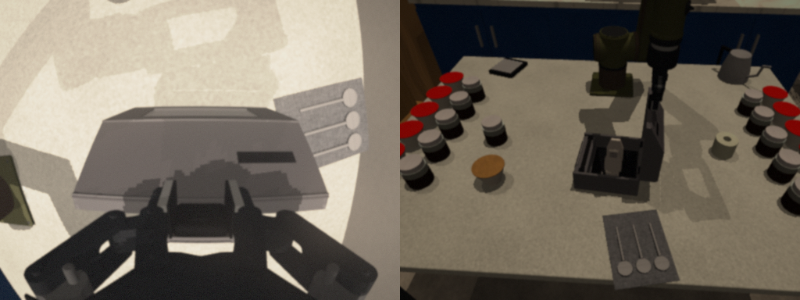

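```bash
python3 -m creep '[[0,0,0,0,0,0],[0,0,0,0,0,0],[0,0,0,0,0,0],[0,0,0,0,0,0],[0,0,0,0,0,0]]' 0.3
python3 -m creep '[[0,0,-0.02,0,0,0],[0,0,-0.03,0,0,0],[0,0,-0.03,0,0,0],[0,0,-0.02,0,0,0],[0,0.03,0,0,0,0],[0,0.04,0,0,0,0],[0,0.04,0,0,0,0],[0,0.04,0,0,0,0],[0,0.04,0,0,0,0],[0,0.02,0,0,0,0],[0,0,0,0,0,0],[0,0,0,0,0,0]]'
python3 - <<'E'
from h import *
def fish(cp,u,v,zd):
    K=np.array(cp['camera_matrix']);T=np.array(cp['T'])
    x=(u-K[0,2])/K[0,0];y=(v-K[1,2])/K[1,1];r=np.hypot(x,y)
    ray=np.array([np.sin(r)*x/r,np.sin(r)*y/r,np.cos(r)]);P=ray*zd/ray[2]
    return T[:3,:3]@P+T[:3,3]
O=np.array([0.5715,0.0122]);a=-.089;B=np.array([[np.cos(a),-np.sin(a)],[np.sin(a),np.cos(a)]])
o=monitor.get_obs();print(o['clock'],np.round(o['tcp_pos'],4),o['opening'])
for c in('wrist','top','side'):
    cp=viewer.camera_params(c)
    p,d=snap(c,c+'5')
    for t in('guide_near_grip','guide_far_grip','notch','click_stop','cover_grip'):
        for m in viewer.mark_of(t,c)[:2]:
            u,v=m['point'];dd=d[int(min(max(v,0),383)),int(min(max(u,0),511))]
            P=fish(cp,u,v,dd) if c=='wrist' else unproj(c,u,v,dd)
            print(c,t,round(m['confidence'],2),np.round([u,v],1),np.round(P,4),'printer',np.round((P[:2]-O)@B,4))
E
```

```text
clock: 7.63
tcp_pos: [0.5822, 0.1273, 0.2867]
ee_rot: [3.141, 0.001, -0.089]
force: [0.2, -0.1, 0.6]
opening: 0.0595
clock: 8.63
tcp_pos: [0.5635, -0.0826, 0.3869]
ee_rot: [-3.141, 0.0, -0.092]
force: [0.2, 0.8, 0.2]
opening: 0.0596
8.6333 [ 0.5635 -0.0826  0.3869] 0.05957859463837102
wrist guide_near_grip 0.61 [236.1  80.2] [0.5463 0.0253 0.1264] printer [-0.0263  0.0108]
wrist guide_far_grip 0.94 [276.   80.7] [0.5992 0.0198 0.1259] printer [0.0269 0.01  ]
wrist notch 0.71 [274.2 100.6] [ 0.5963 -0.0067  0.0941] printer [ 0.0264 -0.0167]
wrist click_stop 0.81 [287.7 103.9] [ 0.6215 -0.0133  0.0347] printer [ 0.0521 -0.0209]
wrist cover_grip 0.66 [254.9  28.5] [0.5786 0.1064 0.0825] printer [-0.0013  0.0945]
wrist cover_grip 0.42 [307.1 280.3] [ 0.6379 -0.3402  0.0515] printer [ 0.0974 -0.3451]
top guide_far_grip 0.32 [254.7 163.2] [ 0.4517 -0.0149  0.7625] printer [-0.1169 -0.0377]
top click_stop 0.63 [254.4 163.5] [ 0.4515 -0.0147  0.7624] printer [-0.1171 -0.0375]
top cover_grip 0.89 [188.8 149.7] [0.5826 0.1133 0.3182] printer [0.0021 0.1017]
side guide_near_grip 0.55 [278.4 182.4] [0.5513 0.0329 0.1177] printer [-0.0219  0.0188]
side guide_far_grip 0.82 [272.2 194.4] [0.6035 0.0183 0.1243] printer [0.0313 0.009 ]
side notch 0.74 [260.8 216.3] [ 0.5828 -0.0093  0.0204] printer [ 0.0131 -0.0204]
side click_stop 0.65 [268.5 217.5] [0.6047 0.0117 0.0412] printer [0.0331 0.0024]
side click_stop 0.54 [258.6 228.9] [ 0.669  -0.0108  0.069 ] printer [ 0.0992 -0.0143]
side cover_grip 0.9 [321.1 126.8] [0.594  0.1138 0.3189] printer [0.0134 0.1032]
```

View pics/wrist5.png

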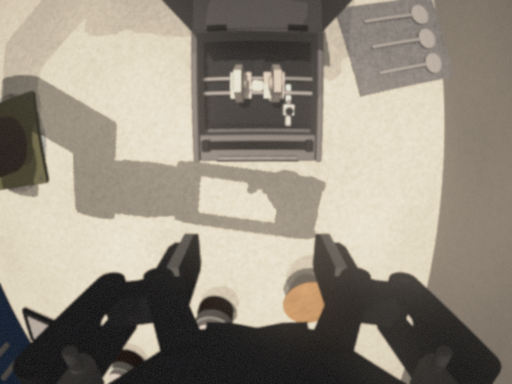

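View pics/side5.png

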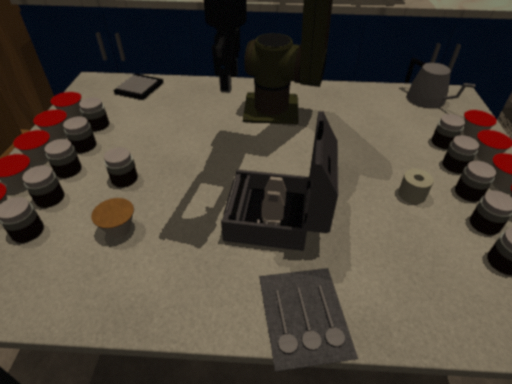

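```bash
python3 - <<'E'
from h import *
O=np.array([0.5715,0.0122]);a=-.089;B=np.array([[np.cos(a),-np.sin(a)],[np.sin(a),np.cos(a)]])
for c in('top','side'):
    d=np.load(f'pics/{c}5.npy');v,u=np.nonzero(d>0);z=d[v,u]
    cp=viewer.camera_params(c);K=np.array(cp['camera_matrix']);T=np.array(cp['T'])
    P=np.c_[(u-K[0,2])/K[0,0]*z,(v-K[1,2])/K[1,1]*z,z]@T[:3,:3].T+T[:3,3]
    Q=np.c_[(P[:,:2]-O)@B,P[:,2]]
    m=(abs(Q[:,0])<.11)&(Q[:,1]>.06)&(Q[:,1]<.3)
    Q=Q[m]
    for lo in np.arange(.08,.33,.02):
        s=Q[(Q[:,2]>lo)&(Q[:,2]<lo+.02)]
        if len(s)>5: print(c,round(lo,2),len(s),'x',np.round(np.percentile(s[:,0],[2,98]),3),'y',np.round(np.percentile(s[:,1],[2,50,98]),3))
E
```

```text
top 0.08 1368 x [-0.093  0.097] y [0.082 0.111 0.135]
top 0.1 51 x [-0.099  0.098] y [0.096 0.115 0.148]
top 0.12 53 x [-0.099  0.099] y [0.096 0.112 0.15 ]
top 0.14 53 x [-0.099  0.098] y [0.096 0.111 0.151]
top 0.16 54 x [-0.099  0.1  ] y [0.096 0.11  0.15 ]
top 0.18 47 x [-0.099  0.098] y [0.096 0.109 0.15 ]
top 0.2 224 x [-0.099  0.099] y [0.096 0.151 0.154]
top 0.22 318 x [-0.099  0.098] y [0.097 0.141 0.148]
top 0.24 324 x [-0.099  0.098] y [0.097 0.13  0.136]
top 0.26 342 x [-0.099  0.099] y [0.096 0.119 0.125]
top 0.28 695 x [-0.096  0.098] y [0.096 0.103 0.113]
top 0.3 122 x [-0.016  0.015] y [0.097 0.1   0.107]
side 0.08 428 x [-0.098  0.1  ] y [0.064 0.097 0.149]
side 0.1 167 x [-0.098  0.101] y [0.097 0.121 0.153]
side 0.12 179 x [-0.098  0.101] y [0.097 0.12  0.153]
side 0.14 185 x [-0.099  0.101] y [0.097 0.121 0.153]
side 0.16 193 x [-0.099  0.101] y [0.097 0.122 0.153]
side 0.18 193 x [-0.098  0.101] y [0.097 0.124 0.153]
side 0.2 314 x [-0.097  0.101] y [0.098 0.141 0.154]
side 0.22 368 x [-0.097  0.101] y [0.098 0.14  0.149]
side 0.24 354 x [-0.097  0.101] y [0.098 0.129 0.137]
side 0.26 317 x [-0.097  0.101] y [0.098 0.118 0.126]
side 0.28 367 x [-0.095  0.099] y [0.097 0.105 0.114]
side 0.3 80 x [-0.013  0.017] y [0.098 0.103 0.108]
```

```bash
python3 -m creep '[[0,-0.04,0,0,0,0],[0,-0.04,0,0,0,0],[0,-0.04,0,0,0,0],[0,-0.035,0.02,0,0,0],[0,0,0.03,0,0,0],[0,0,0.03,0,0,0],[0,0,0.022,0,0,0],[0,0,0,0,0,0],[0,0,0,0,0,0]]' 1 40
python3 d.py 0.5635 -0.0826 0.3869
python3 -m creep '[[0,-0.015,0,0,0,0],[0,-0.01,0,0,0,0],[0,-0.01,0,0,0,0],[0,-0.01,0,0,0,0],[0,-0.01,0,0,0,0],[0,0,0,0,0,0],[0,0,0,0,0,0]]'
python3 d.py 0.5635 -0.0826 0.3869
```

```text
clock: 10.28
tcp_pos: [0.5767, 0.073, 0.2842]
ee_rot: [3.141, 0.003, -0.089]
force: [0.2, -0.4, 0.9]
opening: -0.0002
t 10.2833 tcp [0.5767 0.073  0.2842] rot [ 3.141e+00  3.000e-03 -8.900e-02] delta tool [ 0.0003  0.1562 -0.1026] q [ 0.05  0.28  1.41 -0.    1.46  0.14] F [ 0.2 -0.4  0.9] op -0.000155229661729861
clock: 10.87
tcp_pos: [0.5823, 0.1288, 0.2855]
ee_rot: [-3.141, -0.0, -0.088]
force: [-0.1, 0.0, 0.0]
opening: -0.0001
t 10.8667 tcp [0.5823 0.1288 0.2855] rot [-3.141 -0.    -0.088] delta tool [-2.000e-04  2.121e-01 -1.016e-01] q [0.15 0.3  1.38 0.   1.46 0.23] F [-0.1  0.   0. ] op -0.00010383213186168569
```

```bash
python3 -m creep '[[0,0.03,0,0,0,0],[0,0.04,0,0,0,0],[0,0.04,0,0,0,0],[0,0.04,0,0,0,0],[0,0.04,0,0,0,0],[0.01,0.022,0.02,0,0,0],[0.01,0,0.02,0,0,0],[0.01,0,0,0,0,0],[0,0,0,0,0,0],[0,0,0,0,0,0],[0,0,0,0,0,0]]' 0
python3 - <<'E'
from h import *
def fishray(cp,u,v):
    K=np.array(cp['camera_matrix']);T=np.array(cp['T'])
    x=(u-K[0,2])/K[0,0];y=(v-K[1,2])/K[1,1];r=np.hypot(x,y)
    ray=np.array([np.sin(r)*x/r,np.sin(r)*y/r,np.cos(r)])
    return T[:3,:3]@ray,T[:3,3]
O=np.array([0.5715,0.0122]);a=-.089;B=np.array([[np.cos(a),-np.sin(a)],[np.sin(a),np.cos(a)]])
o=monitor.get_obs();print(o['clock'],np.round(o['tcp_pos'],4),np.round(o['ee_rot'],3),o['opening'])
cp=viewer.camera_params('wrist')
p,d=snap('wrist','w6')
cv2.imwrite('pics/w6c.png',cv2.resize(p[20:170,170:370,::-1],(800,600),interpolation=cv2.INTER_CUBIC))
for t,h in(('guide_near_grip',.126),('guide_far_grip',.126),('notch',.035),('click_stop',.04),('guide_near',.04),('guide_far',.04)):
    for m in viewer.mark_of(t,'wrist')[:1]:
        u,v=m['point'];r,q=fishray(cp,u,v);P=q+r*(h-q[2])/r[2];dd=d[int(v),int(u)]
        zd=q+r*dd/(np.array(cp['T'])[:3,2]@r)
        print(t,round(m['confidence'],2),np.round([u,v],1),'at h',np.round((P[:2]-O)@B,4),'depth',np.round((zd[:2]-O)@B,4),zd[2])
snap('top','t6');p,d=snap('side','s6')
for c in('top','side'):
    d=np.load(f'pics/{c[0]}6.npy');v,u=np.nonzero(d>0);z=d[v,u]
    cp=viewer.camera_params(c);K=np.array(cp['camera_matrix']);T=np.array(cp['T'])
    P=np.c_[(u-K[0,2])/K[0,0]*z,(v-K[1,2])/K[1,1]*z,z]@T[:3,:3].T+T[:3,3]
    Q=np.c_[(P[:,:2]-O)@B,P[:,2]]
    Q=Q[(abs(Q[:,0])<.11)&(Q[:,1]>.06)&(Q[:,1]<.3)]
    for lo in (.1,.16,.22,.26,.28,.3):
        s=Q[(Q[:,2]>lo)&(Q[:,2]<lo+.02)]
        if len(s)>5: print(c,round(lo,2),len(s),'y',np.round(np.percentile(s[:,1],[2,50,98]),3))
E
```

```text
clock: 11.78
tcp_pos: [0.5938, -0.0852, 0.2463]
ee_rot: [-3.142, -0.001, -0.088]
force: [0.5, -0.3, 0.4]
opening: 0.0855
11.7833 [ 0.5938 -0.0852  0.2463] [-3.142e+00 -1.000e-03 -8.800e-02] 0.08554552698037061
guide_near_grip 0.58 [196.8  68.4] at h [-0.0212  0.0106] depth [-0.0213  0.0107] 0.12537041173633545
guide_far_grip 0.57 [253.   68.3] at h [0.0282 0.0094] depth [0.0282 0.0092] 0.12709658928888412
notch 0.96 [253.   98.6] at h [ 0.0272 -0.0157] depth [ 0.0278 -0.0169] 0.09243412897218545
click_stop 0.85 [273.9 104.3] at h [ 0.0515 -0.0223] depth [ 0.0515 -0.0223] 0.03964767036768213
guide_near 0.6 [208.8  80.1] at h [-0.0241  0.007 ] depth [-0.0171  0.0032] 0.0838837195573765
guide_far 0.62 [252.7  77.3] at h [0.0269 0.0093] depth [0.0279 0.0012] 0.12698697471706855
top 0.1 293 y [0.101 0.154 0.157]
top 0.16 81 y [0.108 0.129 0.162]
top 0.22 128 y [0.118 0.157 0.164]
top 0.26 85 y [0.124 0.146 0.149]
top 0.28 676 y [0.127 0.133 0.141]
top 0.3 127 y [0.131 0.135 0.142]
side 0.1 246 y [0.101 0.126 0.157]
side 0.16 262 y [0.11  0.133 0.167]
side 0.22 297 y [0.12  0.147 0.165]
side 0.26 164 y [0.126 0.143 0.15 ]
side 0.28 336 y [0.128 0.133 0.142]
side 0.3 76 y [0.132 0.137 0.142]
```

View pics/w6c.png

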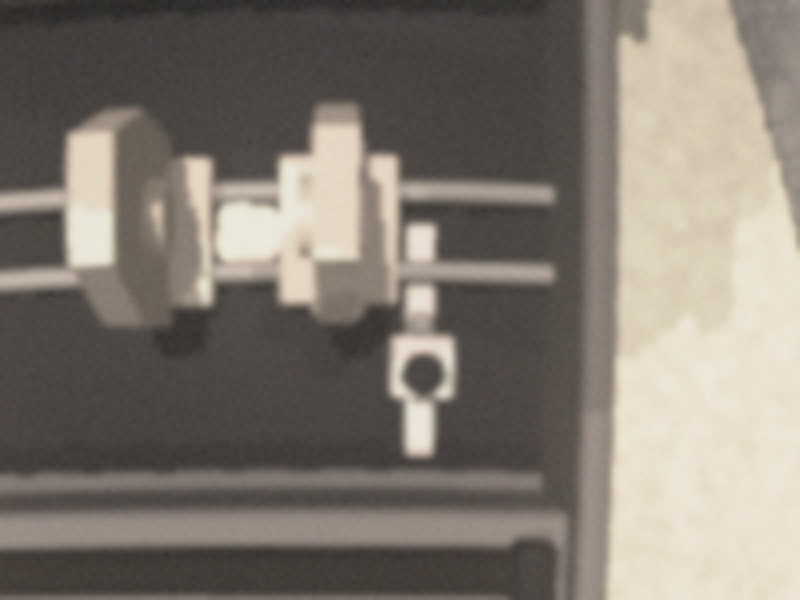

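View pics/w6.png

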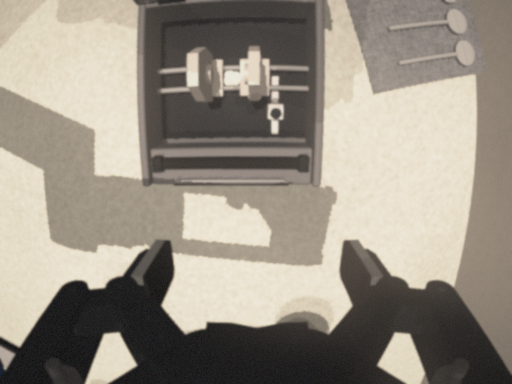

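```bash
python3 d.py 0.5993 0.0138 0.17
python3 -m creep '[[-0.003,-0.034,-0,0,0,0],[0,-0.034,0,0,0,0],[0,-0.031,0.02,0,0,0],[0,0,0.03,0,0,0],[0,0,0.026,0,0,0],[0,0,0,0,0,0],[0,0,0,0,0,0]]' 0.58 40
python3 d.py 0.5993 0.0138 0.095
python3 - <<'E'
from h import *
p,d=snap('wrist','w7')
p,d=snap('side','s7')
cv2.imwrite('pics/s7c.png',cv2.resize(p[90:260,180:380,::-1],(800,600)))
E
```

```text
t 12.2333 tcp [ 0.5933 -0.0859  0.2455] rot [ 3.142 -0.    -0.089] delta tool [-0.0029 -0.0998  0.0755] q [-0.21  0.33  1.43 -0.    1.38 -0.13] F [ 0.4 -0.8 -1.1] op 0.08518251826009511
clock: 12.82
tcp_pos: [0.5979, 0.013, 0.168]
ee_rot: [3.141, 0.004, -0.089]
force: [0.3, -0.1, 1.1]
opening: 0.0359
t 12.8167 tcp [0.5979 0.013  0.168 ] rot [ 3.141  0.004 -0.089] delta tool [ 0.0016 -0.001   0.073 ] q [-0.05  0.39  1.54 -0.    1.21  0.04] F [ 0.3 -0.1  1.1] op 0.03594336179111241
```

View pics/w7.png

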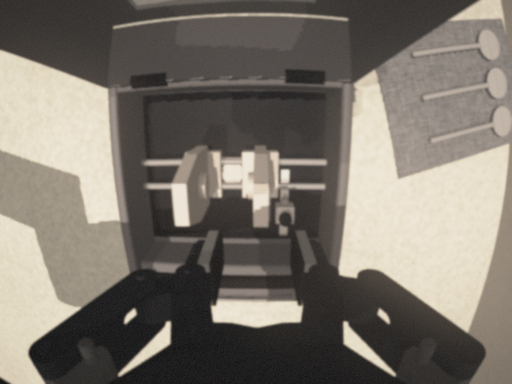

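View pics/s7c.png

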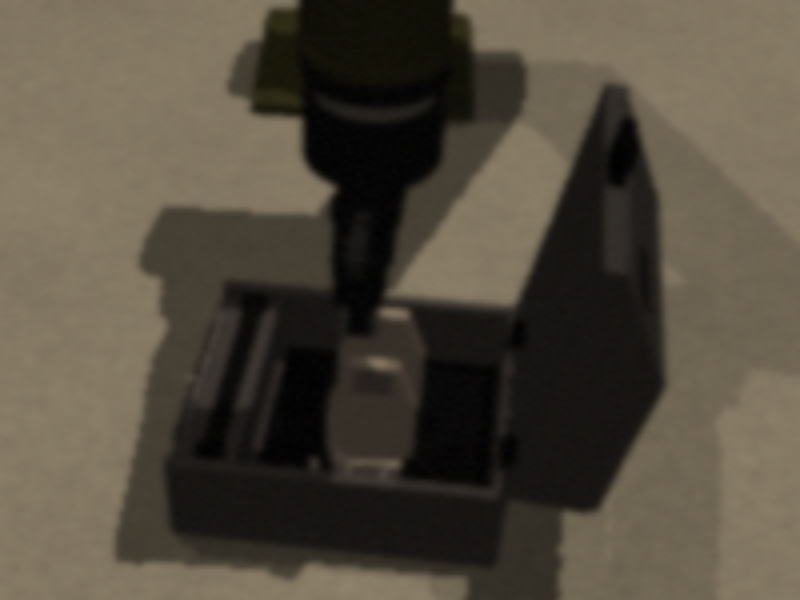

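```bash
python3 -m creep '[[0.001,0,0.03,0,0,0],[0,0,0.025,0,0,0],[0,0,0.018,0,0,0],[0,0,0,0,0,0],[0,0,0,0,0,0],[0,0,0,0,0,0]]'
python3 d.py 0.5993 0.0138 0.095
python3 -m creep '[[0,0,0,0,0,0],[0,0,0,0,0,0],[0,0,0,0,0,0],[0,0,0,0,0,0],[0,0,0,0,0,0],[0,0,0,0,0,0]]' 1 50
python3 d.py 0.5993 0.0138 0.095
python3 -c "
from h import *
p,d=snap('wrist','w8')"
```

```text
clock: 13.42
tcp_pos: [0.6021, 0.0123, 0.0984]
ee_rot: [-3.141, -0.004, -0.09]
force: [-0.1, -1.0, 0.0]
opening: 0.0357
t 13.4167 tcp [0.6021 0.0123 0.0984] rot [-3.141 -0.004 -0.09 ] delta tool [-0.003  -0.0013  0.0034] q [-0.05  0.47  1.62  0.    1.05  0.04] F [-0.1 -1.   0. ] op 0.03573960790331833
clock: 13.92
tcp_pos: [0.6001, 0.0127, 0.0982]
ee_rot: [3.142, -0.001, -0.089]
force: [-2.6, 0.4, 6.9]
opening: 0.009
t 13.9167 tcp [0.6001 0.0127 0.0982] rot [ 3.142e+00 -1.000e-03 -8.900e-02] delta tool [-0.0009 -0.0011  0.0032] q [-0.05  0.47  1.62 -0.    1.05  0.04] F [-2.6  0.4  6.9] op 0.009036918101811366
```

View pics/w8.png

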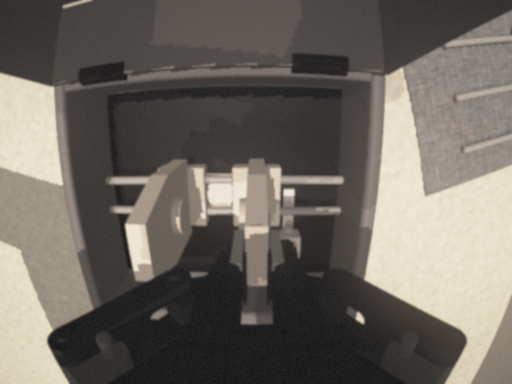

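```bash
cat > f.py <<'E'
from h import *
o=monitor.get_obs();a=-.089;ux=np.array([np.cos(a),np.sin(a),0])
print('  XP %.2f  FX %.2f'%(1000*((o['tcp_pos']-[.6001,.0127,0])@ux),o['force']@ux),np.round(o['force'],1),'op',round(o['opening'],4),'z',round(o['tcp_pos'][2],4),o['clock'])
E
python3 f.py
python3 -m creep '[[0.002,0,0,0,0,0],[0.002,0,0,0,0,0],[0.002,0,0,0,0,0],[0,0,0,0,0,0],[0,0,0,0,0,0],[0,0,0,0,0,0]]'; python3 f.py
python3 -m creep '[[0.002,0,0,0,0,0],[0.002,0,0,0,0,0],[0.002,0,0,0,0,0],[0,0,0,0,0,0],[0,0,0,0,0,0],[0,0,0,0,0,0]]'; python3 f.py
```

```text
XP 0.04  FX -3.01 [-3.1 -1.3  6.8] op 0.0094 z 0.0982 13.9667
clock: 14.47
tcp_pos: [0.6051, 0.0122, 0.0982]
ee_rot: [3.141, 0.001, -0.089]
force: [-4.9, 0.4, 9.3]
opening: 0.0091
  XP 4.99  FX -4.91 [-4.9  0.4  9.3] op 0.0091 z 0.0982 14.4667
clock: 14.97
tcp_pos: [0.6108, 0.0117, 0.0982]
ee_rot: [3.141, 0.001, -0.089]
force: [-4.8, -0.6, 8.2]
opening: 0.0091
  XP 10.72  FX -4.76 [-4.8 -0.6  8.2] op 0.0091 z 0.0982 14.9667
```

```bash

python3 -m creep '[[0.002,0,0,0,0,0],[0,0,0,0,0,0],[0,0,0,0,0,0]]' >/dev/null; python3 f.py
python3 -m creep '[[0.001,0,0,0,0,0],[0,0,0,0,0,0],[0,0,0,0,0,0]]' >/dev/null; python3 f.py
python3 -m creep '[[0.001,0,0,0,0,0],[0,0,0,0,0,0],[0,0,0,0,0,0]]' >/dev/null; python3 f.py
python3 -m creep '[[0.001,0,0,0,0,0],[0,0,0,0,0,0],[0,0,0,0,0,0]]' >/dev/null; python3 f.py
python3 -m creep '[[0.001,0,0,0,0,0],[0,0,0,0,0,0],[0,0,0,0,0,0]]' >/dev/null; python3 f.py
python3 -m creep '[[0.001,0,0,0,0,0],[0,0,0,0,0,0],[0,0,0,0,0,0]]' >/dev/null; python3 f.py
```

```text
XP 12.52  FX -5.59 [-5.5  0.8  8.9] op 0.0092 z 0.0982 15.2167
  XP 13.31  FX -6.15 [-6.2 -0.4  9. ] op 0.0093 z 0.0982 15.4667
  XP 14.24  FX -6.93 [-6.9  0.3  9.3] op 0.0093 z 0.0982 15.7167
  XP 15.19  FX -5.44 [-5.4  0.6  9.2] op 0.0091 z 0.0982 15.9667
  XP 15.83  FX -7.84 [-7.8  0.5 10.5] op 0.0092 z 0.0981 16.2167
  XP 16.21  FX -7.56 [-7.6  0.2 11.7] op 0.0091 z 0.0981 16.4667
```

```bash

python3 -m creep '[[0.001,0,0,0,0,0],[0,0,0,0,0,0],[0,0,0,0,0,0]]' >/dev/null; python3 f.py
python3 -m creep '[[0.001,0,0,0,0,0],[0,0,0,0,0,0],[0,0,0,0,0,0]]' >/dev/null; python3 f.py
python3 -m creep '[[0.001,0,0,0,0,0],[0,0,0,0,0,0],[0,0,0,0,0,0]]' >/dev/null; python3 f.py
python3 -m creep '[[0.001,0,0,0,0,0],[0,0,0,0,0,0],[0,0,0,0,0,0]]' >/dev/null; python3 f.py
```

```text
XP 16.59  FX -9.59 [-9.6  0.2 12.7] op 0.0093 z 0.0981 16.7167
  XP 17.50  FX -9.59 [-9.6  0.8 12.5] op 0.0097 z 0.0981 16.9667
  XP 19.16  FX -8.51 [-8.5 -0.  10.4] op 0.0092 z 0.0981 17.2167
  XP 20.77  FX -6.74 [-6.8  0.1 10.5] op 0.0092 z 0.0981 17.4667
```

```bash

python3 -m creep '[[0,0,0,0,0,0],[0,0,0,0,0,0]]' >/dev/null; python3 f.py
python3 -m creep '[[0.0005,0,0,0,0,0],[0,0,0,0,0,0],[0,0,0,0,0,0]]' >/dev/null; python3 f.py
python3 -m creep '[[0.0005,0,0,0,0,0],[0,0,0,0,0,0],[0,0,0,0,0,0]]' >/dev/null; python3 f.py
python3 -m creep '[[0,0,0,0,0,0]]' >/dev/null; python3 f.py
```

```text
XP 20.89  FX -7.25 [-7.2  0.7 10.8] op 0.0092 z 0.0982 17.6333
  XP 21.44  FX -7.70 [-7.7  0.1 10.1] op 0.0094 z 0.0982 17.8833
  XP 22.25  FX -6.36 [-6.3  0.4  9.3] op 0.0086 z 0.0982 18.1333
  XP 22.31  FX -6.22 [-6.3 -0.9  9.5] op 0.0092 z 0.0982 18.2167
```

```bash

python3 -m creep '[[0.0005,0,0,0,0,0],[0,0,0,0,0,0],[0,0,0,0,0,0]]' >/dev/null; python3 f.py
python3 -m creep '[[0.0005,0,0,0,0,0],[0,0,0,0,0,0],[0,0,0,0,0,0]]' >/dev/null; python3 f.py
python3 -m creep '[[0,0,0,0,0,0]]' >/dev/null; python3 f.py
```

```text
XP 22.99  FX -5.64 [-5.7 -0.2  9.8] op 0.0092 z 0.0982 18.4667
  XP 23.76  FX -4.67 [-4.7 -0.1  8.3] op 0.0092 z 0.0982 18.7167
  XP 23.81  FX -5.49 [-5.5  0.2  8.1] op 0.0087 z 0.0982 18.8
```

```bash

python3 -m creep '[[0.0005,0,0,0,0,0],[0,0,0,0,0,0],[0,0,0,0,0,0]]' >/dev/null; python3 f.py
python3 -m creep '[[0,0,0,0,0,0]]' >/dev/null; python3 f.py
python3 -m creep '[[0.0005,0,0,0,0,0],[0,0,0,0,0,0],[0,0,0,0,0,0]]' >/dev/null; python3 f.py
python3 -m creep '[[0,0,0,0,0,0]]' >/dev/null; python3 f.py
```

```text
XP 24.27  FX -5.06 [-5.1 -0.2  8.6] op 0.0091 z 0.0982 19.05
  XP 24.24  FX -5.57 [-5.6 -0.1  8.4] op 0.0092 z 0.0982 19.1333
  XP 24.41  FX -5.31 [-5.2  1.   8.9] op 0.0095 z 0.0982 19.3833
  XP 24.39  FX -6.18 [-6.3 -1.   9.4] op 0.0095 z 0.0982 19.4667
```

```bash

python3 -m creep '[[0.0005,0,0,0,0,0],[0,0,0,0,0,0],[0,0,0,0,0,0]]' >/dev/null; python3 f.py
python3 -m creep '[[0,0,0,0,0,0]]' >/dev/null; python3 f.py
python3 -m creep '[[0,0,0,0,0,0]]' >/dev/null; python3 f.py
python3 - <<'E'
from h import *
def fishray(cp,u,v):
    K=np.array(cp['camera_matrix']);T=np.array(cp['T'])
    x=(u-K[0,2])/K[0,0];y=(v-K[1,2])/K[1,1];r=np.hypot(x,y)
    ray=np.array([np.sin(r)*x/r,np.sin(r)*y/r,np.cos(r)])
    return T[:3,:3]@ray,T[:3,3]
O=np.array([0.5715,0.0122]);a=-.089;B=np.array([[np.cos(a),-np.sin(a)],[np.sin(a),np.cos(a)]])
cp=viewer.camera_params('wrist')
p,d=snap('wrist','w9')
for t,h in(('guide_near_grip',.126),('guide_far_grip',.126),('notch',.035),('click_stop',.04),('guide_near',.04),('guide_far',.04)):
    for m in viewer.mark_of(t,'wrist')[:1]:
        u,v=m['point'];r,q=fishray(cp,u,v);P=q+r*(h-q[2])/r[2]
        print(t,round(m['confidence'],2),np.round([u,v],1),'at h',np.round((P[:2]-O)@B,4))
p,d=snap('side','s9')
cv2.imwrite('pics/s9c.png',cv2.resize(p[90:260,180:380,::-1],(800,600)))
E
```

```text
XP 24.60  FX -6.45 [-6.4  0.4  8.9] op 0.0089 z 0.0982 19.7167
  XP 24.61  FX -5.89 [-6.  -1.1  9.1] op 0.0091 z 0.0982 19.8
  XP 24.62  FX -6.42 [-6.4  0.3  8.9] op 0.0092 z 0.0982 19.8833
guide_near_grip 0.67 [ 69.  236.8] at h [-0.0401  0.0167]
guide_far_grip 0.86 [255.8 244.7] at h [0.0532 0.0165]
notch 0.86 [254.8 225.9] at h [ 0.052  -0.0138]
guide_near 0.93 [128.8 193.6] at h [-0.0431  0.0129]
guide_far 0.97 [256.9 192.4] at h [0.0535 0.014 ]
```

View pics/w9.png

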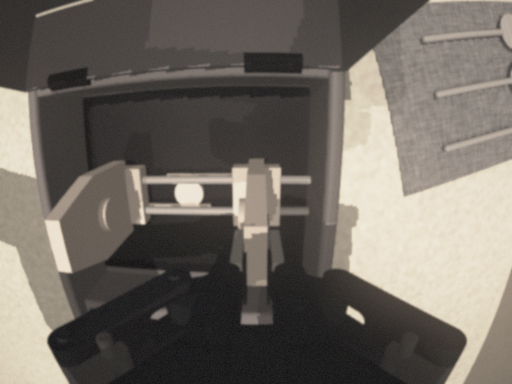

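View pics/s9c.png

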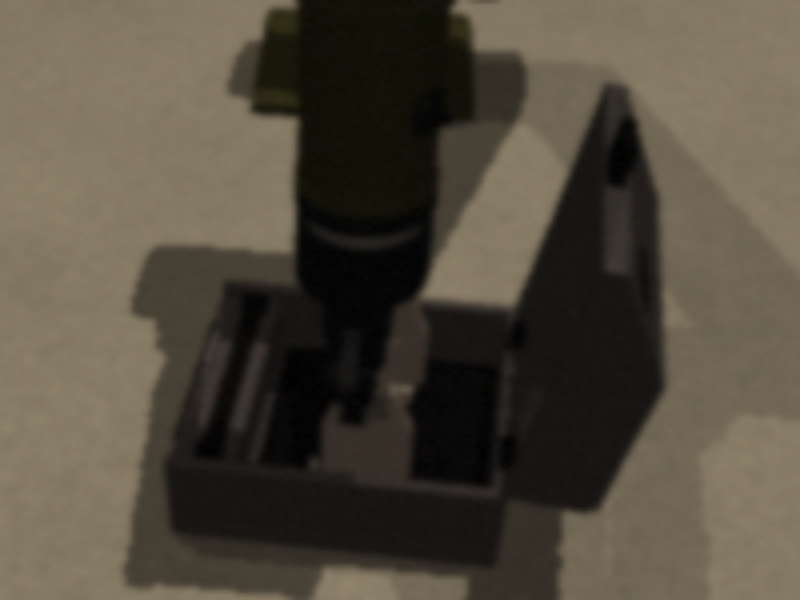

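```bash
python3 - <<'E'
from h import *
p,d=snap('top','t10')
for t in('label_roll','bowl','jar'):
    m=viewer.mark_of(t,'top')[0];print(t,m['point'],m['confidence'])
print(manip.close_job())
E
python3 f.py
```

```text
label_roll [93.4, 230.8] 0.57
bowl [389.7, 160.0] 0.87
jar [410.2, 233.3] 0.8
the job is handed in; nothing more can be done
None
the job is handed in; nothing more can be done
```

The printer's cover is open and the roll guides are held apart at the click. I handed the job in at about 20 s with the far guide still gripped.

- **Cover:** I pinched its grip and swung it up. After I let go, the depth images showed it only just upright. I pushed it on with the closed fingers to about 1.7 rad, and it stayed there in later pictures.
- **Guides:** I pinched the far guide (jaws reading 9 mm) and drew it outwards.
  - **Force:** The pull rose to 9.6 N at about 17 mm and fell to about 5 N at 24 mm. It then climbed again to about 6.3 N while the guide hardly moved, so the ball is in the notch.
  - **Travel:** The guide stopped at 24.6 mm. The cameras had predicted about 24.5 mm. In the last wrist picture the notch was at x = 52.0 mm in the printer's frame. The click stop had measured 51.5 mm before I drew the guides, but it was hidden in that last picture.
- **Roll, bowl and jar:** I never touched them. The bowl and jar were within about 2 pixels of where they started in the top picture. The roll's mark differed by about 4 to 5 pixels at low confidence. I put that down to the detector, but I did not check it further.

I could not check the second after handing in, because the station takes no more calls.

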